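# Seat the glue jar in the drawer and take off its cap

## Task

Stand the closed square glue jar gently into the square socket in the open drawer, all the way down, so that the socket keeps it from turning. Then unscrew its tight cap counterclockwise, stop turning as soon as the thread lets go, and lift the cap straight off. Finish while still holding the cap level over the jar, its lower edge two to three centimetres above the mouth, with the jar left seated, the drawer left open and the other things on the bench left alone.

Things in the scene. Friction and masses are not known exactly. Their poses are not given: they have to be found in the camera images.
- jar_center (a point): White square plastic jar (loose, 0.25 to 0.45 kg): body 62 x 62 mm, 70 mm high, upright, paper labels on two sides; on it a round threaded neck, covered by the cap. This point is the centre of the square body, 35 mm above the underside; z up, x and y square to its sides. The mouth (a sprung grey seal disc) is 100 mm above the underside once the cap is off.
- cap_center (a point): Ribbed round black screw cap on the jar (40 g), 56 mm across, 32 mm high. This point is its centre, 16 mm above its lower edge; z up along its axis. Screwed on, it is 94 mm above the jar's underside (59 mm above jar_center), its lower edge 8 mm above the square shoulder; the closed jar is 110 mm high. The jar can be carried by the cap.
- jar: The same jar; origin at the centre of its underside, axes as jar_center.
- cap: The same cap; origin at its lower edge's centre; x along the jar's x when screwed on. Takes about 0.5 N m to turn; an unbraced jar spins along. Quick thread: counterclockwise from above, free after about 50 degrees, runs against the next thread past 95: 70 to 75 is right. It does not rise until free; then the seal disc pushes it up 2 mm with 16 to 20 N and it lifts off.
- socket (a point): Centre of the floor of the square socket (67 x 67 mm, 30 mm deep, 4 mm chamfer round its mouth) in the wooden jar holder inside the open drawer. Axes square to the socket, x along the drawer away from its front, z up. The jar fits in any of its four quarter turns with 2.5 mm to spare on each side; fully down it stands on this point.
- unit: The fixed blue steel drawer unit standing on the bench, 300 mm deep, 260 mm wide, 110 mm high, with its drawer and the wooden jar holder (100 x 120 x 40 mm, fixed in the drawer). Origin on the bench, under the middle of its open front edge; x points away from the drawer's front.
- drawer (a joint): Drawer of the low blue steel unit (300 x 260 x 110 mm), in m: 0 shut, grows as it comes out towards the robot; starts 0.15 to 0.19, slides stiffly (15 N). 218 mm wide inside. Above the socket's floor: side walls 56 mm, front 66 mm, unit's top 78 mm. From the socket's centre: front 60 mm ahead, unit's face at least 80 mm behind.
- tape_center (a point): Bystander: a roll of parcel tape lying flat, 96 mm across, 48 mm high; its centre, half-way up.
- tin_center (a point): Bystander: a low round steel tin, 72 mm across, 62 mm high; its centre, half-way up.
- carton_center (a point): Bystander: a small cardboard box, 110 x 80 x 55 mm; its centre, half-way up.
Not all that is in view belongs to the job. Of the things shaped like the cap, the black one is meant.

How it is judged:
On the way, in this order (a step that is already met when the one before it is completed fails the run):
1. the closed jar stands fully down in the socket, cap still on (horizontal distance between jar_center and socket below 0.008 m and z of jar_center in the frame of socket below 0.04 m and angle between jar_center's own z axis and vertical below 0.08 rad and z of cap_center in the frame of jar_center below 0.0625 m), for 0.2 s.
2. the cap has come off its thread with the jar still in the socket (horizontal distance between jar_center and socket below 0.008 m and z of jar_center in the frame of socket below 0.04 m and angle between jar_center's own z axis and vertical below 0.08 rad and z of cap_center in the frame of jar_center above 0.067 m and angle between the x axis of cap_center and the x axis of jar_center, either way round above 0.7 rad), for 0.1 s.
At the end, for the whole second after the job is handed in: Jar upright, fully down in the socket (8 mm sideways, 5 mm up). Fingers hold the cap still, level (0.2 rad), off the jar, within 25 mm of its axis, lower edge 3 to 45 mm above the mouth, turned off the thread and no further than 140 degrees. Drawer still open (horizontal distance between jar_center and socket below 0.008 m and z of jar_center in the frame of socket below 0.04 m and angle between jar_center's own z axis and vertical below 0.08 rad and z of cap_center in the frame of jar_center between 0.084 and 0.126 m and horizontal distance between cap_center and jar_center below 0.025 m and angle between cap_center's own z axis and vertical below 0.2 rad and angle between the x axis of cap_center and the x axis of jar_center, either way round above 0.7 rad and contact force between cap and the fingers above 2 N and contact force between cap and jar below 0.2 N and contact force between cap and unit below 0.2 N and linear speed of cap below 0.03 m/s and value of joint drawer above 0.11 m); the arm keeps its last pose, push and grip.
It fails at once if the jar is dropped or slammed into the socket (over 80 N) (contact force between jar and unit above 80 N).
It fails at once if the jar is tipped over (angle between jar_center's own z axis and vertical above 0.6 rad).
It fails at once if the drawer is pushed in (value of joint drawer below 0.11 m).
It fails at once if the other things on the bench are disturbed (distance of any of tape_center, tin_center, carton_center from where it was at the start of the episode above 0.03 m).
It also fails if it takes over 51 s, if anything falls off the work surface, if the arm or the gripper's body presses on something with over 40 N, if the wrist force passes 120 N, or if a joint passes its speed limit or range.

## Robot

A 7-joint arm with a two-finger parallel gripper is mounted at the origin on the work surface. World frame = base frame: x ahead of the robot, y to its left, z up, the work surface at z = 0. Lengths are in m, angles in rad, forces in N, time in s.
With the tool pointing down it reaches from about 0.4 to 0.85 m from the base axis. Payload 10.4 kg.
Tool frame: the origin (TCP) lies between the finger pads; the fingertips stand 14 mm ahead of it and the grasp point (between the pads) lies 5 mm behind it; z points along the fingers, y is the line along which they close (so a half turn about z gives the same grasp; the last joint's range is limited). The gripper opens to 85 mm and grips with 20 to 120 N. Pads are 22 mm wide; open, the fingers measure 114 mm over their backs; the gripper's body (76 mm by 85 mm) begins 54 mm behind the grasp point. The pads swing forward as they close: fully open they stand 13 mm farther back than shut.
Start: joints at [-1.322, 0.332, -0.065, 1.46, 0.022, 1.35, -0.088], TCP at [0.168, 0.602, 0.245] pointing down, gripper open.
Joint ranges: [-2.6, 2.6], [-0.5, 2.12], [-1.47, 1.34], [0.16, 2.42], [-1.27, 4.41], [0.06, 2.06], [-2.6, 2.6]. Speed limits (rad/s): [2.22, 2.22, 2.79, 2.79, 3.14, 3.14, 3.14].

## Interface

Orientations are given as a rotation vector (axis times angle).
In Python, from bench import robot gives the robot as it stands.
- The arm moves only by the tool drive_tool, never from a script. Its argument "rows" is a list of rows, each an object with "offset": the shift along the tool's x, y, z in units of 50 mm (1.0 is 50 mm), a list of three; "dr": the turn, a rotation vector about the tool's x, y, z in units of 6 degrees (1.0 is 6 degrees), a list of three. In form: [{"offset": [dx, dy, dz], "dr": [rx, ry, rz]}, ...]. A call has exactly 5 rows; each row is the pose to reach, as a shift and turn from the pose commanded when the call began, along the tool's axes at that moment; what a row does not reach only later rows make up. A row lasts 1/10 s, in which the tool goes at most 50 mm and 8.59 degrees, less where a joint would pass 70% of its speed; a pose out of reach is approached as far as the arm can. A call with a gripper value outside its range is refused whole. "claw" is the closure, from 0 (fully open) to 1 (shut), set as the call begins (left out, the last holds). The fingers move at their own pace and stop on an object; the grip force is fixed at half the most. Time passes only in rows, so rows that repeat a pose let the fingers close, or fill a call up. It gives the time, the measured TCP pose, the force, the opening and the grip force at its end, in the units of the state.
- robot.observe(): the state, without advancing time (a new reading comes with each control period).
- robot.capture(name): name is "scene" or "top" or "wrist"; returns (picture, depth): 420x560x3 uint8, red, green, blue; 420x560 float32, m along the optical axis (not along the pixel's ray), 0 where there is no reading.
- robot.get_calibration(name): a dict with "camera_matrix" (3x3 intrinsics, pixels), "world_from_camera" (4x4, takes a point from camera to world coordinates). Camera axes: x right, y down, z forward; pixel columns grow to the right and rows downward; lengths in m; the calibration is good to about 2 mm. A picture is of the moment at which its call begins: read the wrist's pose just before it. get_calibration takes no time and is no camera call; for the wrist camera it gives the pose at the moment of the call.
- robot.finish_job(): hands the job in; it is judged then, once.
The state is a dict: "time_s": time; "joint_pos": joint angles; "qd": joint speeds; "effort": joint torques, N m; "position": TCP position; "eef_rot": TCP orientation; "contact_force": force on the tool from outside, world axes, zero at the start; "torque": the same for the moment, N m; "grip_width": finger opening in m; "grasp_force": force on a finger pad.
Only numpy, scipy, OpenCV 4.12 (cv2) and the standard library are available. Lean on these libraries where they do the work, as an engineer would, in place of code of your own. Each camera call takes 0.05 s, during which the arm holds its last target. There are 200 camera calls.

## Working session

There is one attempt and no reset: what is moved stays moved. The work goes in short steps, Python scripts to look and compute and a tool call to move; the robot and the scene stay as the last step left them, time stands still between calls to the robot, and variables do not carry over. Pictures are saved under pics/ and viewed, at most 10 in all, crops included, and the job is handed in when it is done.

Besides the shell and the picture viewer there is one more tool, called after "Call:" as name([rows], argument=value, ...), one row to a line, values as JSON. drive_tool: Moves the arm, as the interface text tells. Its arguments: {"type":"object","properties":{"rows":{"type":"array","items":{"type":"object","properties":{"offset":{"type":"array","items":{"type":"number"}},"dr":{"type":"array","items":{"type":"number"}}}}},"claw":{"type":"number"}},"required":["rows"]}

```bash
mkdir -p pics; python3 - <<'E'
from bench import robot
import numpy as np, cv2
s=robot.observe();print({k:np.round(v,3).tolist() for k,v in s.items()})
for n in("scene","top"):
    c=robot.get_calibration(n)
    im,d=robot.capture(n)
    np.savez(f"{n}.npz",im=im,d=d,K=c["camera_matrix"],T=c["world_from_camera"])
    cv2.imwrite(f"pics/{n}0.png",im[:,:,::-1])
    print(n,np.round(c["world_from_camera"],3).tolist(),np.round(c["camera_matrix"],1).tolist())
E
```

```text
{'time_s': 0.0, 'joint_pos': [-1.322, 0.333, -0.065, 1.461, 0.022, 1.35, -0.088], 'qd': [-0.001, 0.001, 0.001, -0.0, -0.001, -0.0, -0.001], 'effort': [0.0, -62.543, 0.049, -39.162, 0.016, 0.01, -0.0], 'position': [0.168, 0.602, 0.245], 'eef_rot': [-0.426, -3.113, 0.002], 'contact_force': [0.293, 0.053, 0.463], 'torque': [-0.009, -0.024, -0.038], 'grasp_force': 0.0, 'grip_width': 0.085}
scene [[0.402, 0.566, -0.72, 1.455], [0.915, -0.26, 0.307, -0.414], [-0.014, -0.782, -0.623, 0.824], [0.0, 0.0, 0.0, 1.0]] [[475.9, 0.0, 280.3], [0.0, 475.9, 204.9], [0.0, 0.0, 1.0]]
top [[0.042, -0.978, 0.207, 0.398], [-0.999, -0.04, 0.014, -0.073], [-0.005, -0.207, -0.978, 1.142], [0.0, 0.0, 0.0, 1.0]] [[428.3, 0.0, 279.3], [0.0, 428.3, 203.5], [0.0, 0.0, 1.0]]
```

View pics/top0.png

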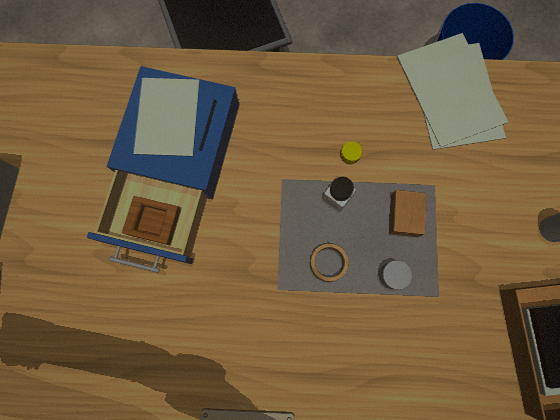

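View pics/scene0.png

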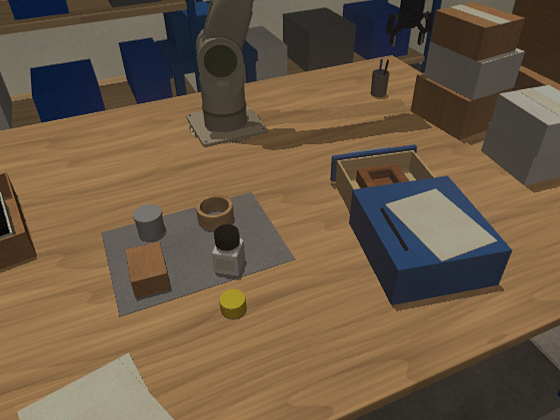

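Top view: the black-capped jar is at (341,188), the socket at about (152,220), tape (329,262), tin (397,275), carton (409,212). The yellow cap is a decoy. Next I measure from depth.

```bash
cat > h.py <<'E'
import numpy as np, cv2
def cloud(K,T,d):
    v,u=np.indices(d.shape); p=np.stack([(u-K[0,2])/K[0,0]*d,(v-K[1,2])/K[1,1]*d,d],-1)
    w=p@T[:3,:3].T+T[:3,3]; w[d<=0]=np.nan; return w
def rect(p):
    (c,s,a)=cv2.minAreaRect((p[:,:2]*1000).astype(np.float32)); return np.round(c,1),np.round(s,1),round(a,1)
E
python3 - <<'E'
from h import *
for n in("top","scene"):
    f=np.load(n+".npz"); w=cloud(f["K"],f["T"],f["d"]); im=f["im"].astype(int); z=w[...,2]
    print(n,'table z',np.nanmedian(z[200:260,220:270]) if n=="top" else np.nanmedian(z[330:380,300:400]))
    x,y=w[...,0],w[...,1]
    if n=="top":
        sl=(slice(165,215),slice(318,365))
        ww=w[sl].reshape(-1,3); cp=ww[ww[:,2]>.1]; print('cap',len(cp),np.median(cp,0),rect(cp)); J=np.median(cp,0)
        sh=ww[(ww[:,2]>.055)&(ww[:,2]<.085)]; print('shoulder',len(sh),rect(sh))
        for nm,(r0,r1,c0,c1) in dict(tape=(238,288,305,353),tin=(255,295,378,416),carton=(185,240,385,430),holder=(190,248,118,186)).items():
            q=w[r0:r1,c0:c1].reshape(-1,3); q=q[q[:,2]>(.012)]; print(nm,rect(q),np.percentile(q[:,2],[5,25,50,75,95]).round(3))
        # depth profile through socket
        for r in(205,212,219,226,233): print(r,[(round(float(a)*1000)) for a in z[r,112:196:2]])
        cv2.imwrite("pics/socket.png",cv2.resize(f["im"][150:275,80:240,::-1],None,fx=5,fy=4.8*1.0,interpolation=cv2.INTER_CUBIC))
    else:
        m=(np.abs(x-J[0])<.06)&(np.abs(y-J[1])<.06)
        q=w[m]; c2=q[q[:,2]>.1]; print('cap',rect(c2),np.median(c2,0)); b=q[(q[:,2]>.015)&(q[:,2]<.066)]; print('body',len(b),rect(b))
E
```

```text
top table z -0.0006147418639870228
cap 402 [ 0.6635479  -0.21275413  0.10939468] (array([ 664.4, -213. ]), array([54.4, 54. ]), 89.6)
shoulder 189 (array([ 664. , -212.9]), array([61.8, 61.8]), 53.9)
tape (array([ 483. , -191.3]), array([93.8, 94.6]), 46.9) [0.022 0.044 0.046 0.048 0.051]
tin (array([ 458.8, -358.5]), array([69.9, 71.1]), 85.4) [0.029 0.059 0.061 0.062 0.065]
carton (array([ 620.7, -396.2]), array([ 81.6, 110.8]), 86.2) [0.026 0.052 0.054 0.055 0.057]
holder (array([578.3, 272.6]), array([164. , 200.1]), 3.1) [0.019 0.022 0.031 0.061 0.089]Traceback (most recent call last):
  File "<stdin>", line 13, in <module>
ValueError: cannot convert float NaN to integer
```

```bash
python3 - <<'E'
from h import *
f=np.load("top.npz"); w=cloud(f["K"],f["T"],f["d"]); z=w[...,2]; im=f["im"]
m=(z>.1)&(z<.125); m[:,240:]=0; m[205:]=0
print('unit',rect(w[m]))
reg=np.zeros(z.shape,bool); reg[192:246,122:182]=1
print(np.histogram(z[reg&(z>0)],bins=np.arange(0,.08,.004)))
for r in(205,212,219,226,233): print(r,' '.join('--' if np.isnan(a) else str(round(float(a)*1000)) for a in z[r,112:196:2]))
cv2.imwrite("pics/socket.png",cv2.resize(im[150:275,80:240,::-1],None,fx=4,fy=4,interpolation=cv2.INTER_CUBIC))
E
```

```text
unit (array([809.9, 225.4]), array([263.2, 288.2]), 79.0)
(array([  0,   0,   0,   7, 237, 750, 162, 317, 252,  42,  37,  39,  47,
        43, 321, 718, 109,   1,   0]), array([0.   , 0.004, 0.008, 0.012, 0.016, 0.02 , 0.024, 0.028, 0.032,
       0.036, 0.04 , 0.044, 0.048, 0.052, 0.056, 0.06 , 0.064, 0.068,
       0.072, 0.076]))
205 52 37 27 25 22 19 21 21 22 61 -- 61 61 59 62 45 47 59 58 56 61 63 62 60 62 62 62 61 62 65 62 64 16 19 19 22 20 24 20 17 20 24
212 37 27 19 25 19 21 22 21 62 63 61 62 60 57 49 35 29 31 30 31 28 35 31 32 29 29 33 58 60 62 63 63 62 41 21 21 21 22 21 25 20 88
219 23 22 21 23 24 21 23 57 65 61 -- 62 59 50 34 33 32 28 32 33 35 36 32 31 34 28 59 61 64 62 57 56 38 22 22 23 20 24 22 19 89 77
226 19 22 19 17 21 20 61 63 63 61 63 59 50 35 33 32 33 30 32 32 31 32 29 36 29 62 60 64 57 62 54 38 20 21 22 18 24 24 25 86 77 56
233 21 24 22 22 17 23 64 64 60 67 63 59 62 63 64 63 -- 58 57 60 29 27 33 25 60 62 62 61 62 54 37 20 19 20 22 21 20 20 83 76 58 40
```

View pics/socket.png

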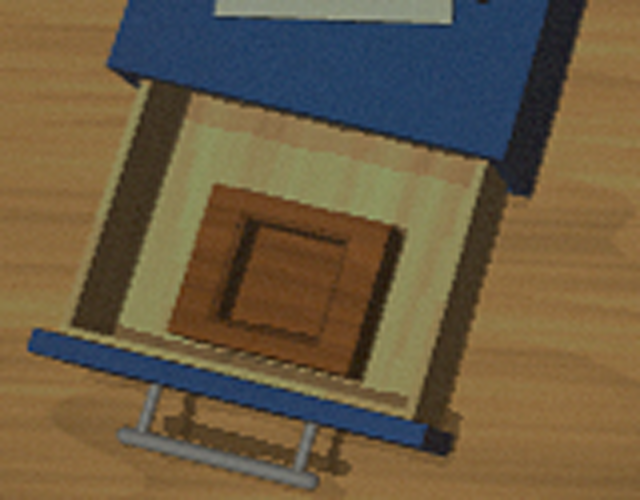

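Drawer crop: the wooden holder and its square hole are clear, and its heights are right (floor 32, top 62, front 98, unit 110 mm). Now I fit the holder's top and the hole.

```bash
cat >> h.py <<'E'
def holder(w,im,reg,yaw=None):
    z=w[...,2]; r,g,b=[im[...,i].astype(float) for i in range(3)]
    top=reg&(z>.057)&(z<.068); top=cv2.morphologyEx(top.astype(np.uint8),cv2.MORPH_OPEN,np.ones((2,2)))
    n,l,st,_=cv2.connectedComponentsWithStats(top); k=1+np.argmax(st[1:,4]); t=w[l==k]
    h=reg&(z>.024)&(z<.040)
    print('top',len(t),rect(t)); 
    a=np.radians(rect(t)[2]) if yaw is None else yaw
    R=np.array([[np.cos(a),np.sin(a)],[-np.sin(a),np.cos(a)]])
    q=t[:,:2]@R.T; lo,hi=np.percentile(q,1,0),np.percentile(q,99,0); c=(lo+hi)/2
    fl=w[h]; fq=fl[:,:2]@R.T; s=np.all(np.abs(fq-c)<.04,1)
    flo,fhi=np.percentile(fq[s],2,0),np.percentile(fq[s],98,0)
    inn=np.abs(q-c).max(1)<.044; qi=q[inn]
    print('ext',(hi-lo)*1000,'centre',c@R,'floor ext',(fhi-flo)*1000,'floor c',((flo+fhi)/2)@R,'yaw',np.degrees(a))
    # hole edges at the top plane
    d=q-c; e=[]
    for ax in(0,1):
        o=np.abs(d[:,1-ax])<.025
        for sg in(1,-1):
            v=(sg*d[o,ax]); e.append(np.percentile(v[v>0],3)*1000 if (v>0).any() else np.nan)
    print('hole edges +x,-x,+y,-y',np.round(e,1))
E
python3 - <<'E'
from h import *
f=np.load("top.npz"); w=cloud(f["K"],f["T"],f["d"]); im=f["im"]
reg=np.zeros(im.shape[:2],bool); reg[192:244,120:184]=1
holder(w,im,reg); 
E
```

```text
top 1102 (array([572. , 274.7]), array([126.6,  99.2]), 78.8)Traceback (most recent call last):
  File "<stdin>", line 4, in <module>
  File "h.py", line 17, in holder
    flo,fhi=np.percentile(fq[s],2,0),np.percentile(fq[s],98,0)
            ~~~~~~~~~~~~~^^^^^^^^^^^
    return _quantile_unchecked(
        a, q, axis, out, overwrite_input, method, keepdims, weights)
    return _ureduce(a,
                    func=_quantile_ureduce_func,
    ...<5 lines>...
                    overwrite_input=overwrite_input,
                    method=method)
    r = func(a, **kwargs)
    result = _quantile(arr,
                       quantiles=q,
    ...<2 lines>...
                       out=out,
                       weights=wgt)
    slices_having_nans = np.isnan(arr[-1, ...])
                                  ~~~^^^^^^^^^
IndexError: index -1 is out of bounds for axis 0 with size 0
```

```bash
sed -i 's/top=cv2.morphologyEx.*$/top=top.astype(np.uint8)/' h.py
python3 - <<'E'
from h import *
f=np.load("top.npz"); w=cloud(f["K"],f["T"],f["d"]); im=f["im"]
reg=np.zeros(im.shape[:2],bool); reg[192:244,120:184]=1
holder(w,im,reg,np.radians(-11.2)); 
a=np.radians(-11.2);print(np.array([.809,.225]))
f=np.load("scene.npz"); w=cloud(f["K"],f["T"],f["d"]);x,y,z=np.moveaxis(w,-1,0)
m=(np.abs(x-.664)<.06)&(np.abs(y+.213)<.06)
q=w[m]; c2=q[q[:,2]>.1]; print('cap',rect(c2)); b=q[(q[:,2]>.015)&(q[:,2]<.066)]; print('body',len(b),rect(b))
E
```

```text
top 1119 (array([572.3, 272.6]), array([122.3, 100.5]), 78.5)
ext [ 98.89460731 119.53302903] centre [0.57203264 0.27212289] floor ext [63.77970757 58.0409559 ] floor c [0.57446263 0.27676323] yaw -11.2
hole edges +x,-x,+y,-y [33.8 34.3 34.1 35.1]
[0.809 0.225]
cap (array([ 668.8, -211.9]), array([55. , 55.9]), 58.2)
body 509 (array([ 688.7, -210.9]), array([42. , 80.8]), 4.5)
```

Socket at about (0.572, 0.272, 0.032), yaw −11.3°. Jar at about (0.664, −0.213), yaw −36° (mod 90), so it must turn about +24.7°. Next is a helper that turns targets into tool-frame units.

```bash
cat >> h.py <<'E'
from scipy.spatial.transform import Rotation as Ro
def pose(yaw): # tool down, tool y at world angle yaw (deg)
    a=np.radians(yaw); y=np.array([np.cos(a),np.sin(a),0]); zt=np.array([0,0,-1.]); return Ro.from_matrix(np.stack([np.cross(y,zt),y,zt],1))
def go(pts,p=None,R=None):
    from bench import robot
    s=robot.observe()
    if p is None: p,R=np.array(s["position"]),Ro.from_rotvec(s["eef_rot"])
    y=R.as_matrix()[:,1]; print('t',s["time_s"],'p',np.round(p,4),'yaw',np.degrees(np.arctan2(y[1],y[0])).round(2),'F',np.round(s["contact_force"],1),'w',round(s["grip_width"],4),'g',round(s["grasp_force"],1),'j7',round(s["joint_pos"][6],2))
    for t,yw in pts:
        t=np.array(t); Rt=pose(yw); print('offset',np.round(R.inv().apply(t-p)/.05,3).tolist(),'dr',np.round(np.degrees((R.inv()*Rt).as_rotvec())/6,3).tolist())
        p,R=t,Rt
E
python3 - <<'E'
from h import *
from bench import robot
go([((.35,.42,.26),55),((.5,.22,.26),37),((.60,0,.26),18),((.664,-.213,.26),0)])
s=robot.observe();R=Ro.from_rotvec(s["eef_rot"]).as_matrix();T=robot.get_calibration("wrist")["world_from_camera"]
print(np.round(R.T@T[:3,:3],3).tolist(),np.round(R.T@(T[:3,3]-s["position"]),3),robot.get_calibration("wrist")["camera_matrix"].tolist())
E
```

```text
t 0.1 p [0.1677 0.6017 0.2446] yaw 74.43 F [-0.2 -0.2 -1. ] w 0.0851 g 0.0 j7 -0.09
offset [-4.488, -2.523, -0.305] dr [-0.012, 0.003, 3.238]
offset [-4.752, -1.556, 0.0] dr [0.0, 0.0, 3.0]
offset [-4.718, -1.051, 0.0] dr [0.0, 0.0, 3.167]
offset [-4.447, -0.099, 0.0] dr [0.0, 0.0, 3.0]
[[0.0, -0.949, -0.315], [1.0, 0.0, 0.0], [-0.0, -0.315, 0.949]] [ 0.081 -0.    -0.128] [[301.00402638908065, 0.0, 276.74789994472985], [0.0, 301.00402638908065, 209.74527062260535], [0.0, 0.0, 1.0]]
```

Call:
drive_tool([
  {"offset": [-0.9,-0.5,-0.06],"dr": [0,0,0.65]},
  {"offset": [-1.8,-1.0,-0.12],"dr": [0,0,1.3]},
  {"offset": [-2.7,-1.5,-0.18],"dr": [0,0,1.95]},
  {"offset": [-3.6,-2.0,-0.24],"dr": [0,0,2.6]},
  {"offset": [-4.4,-2.5,-0.3],"dr": [0,0,3.24]},
], claw=0)

```text
time_s: 0.6
position: [0.3449, 0.4234, 0.2599]
eef_rot: [-0.949, -2.995, 0.0]
contact_force: [0.5, 0.9, -0.2]
grip_width: 0.0854
grasp_force: 0.0
```

Call:
drive_tool([
  {"offset": [-0.95,-0.31,0],"dr": [0,0,0.6]},
  {"offset": [-1.9,-0.62,0],"dr": [0,0,1.2]},
  {"offset": [-2.85,-0.93,0],"dr": [0,0,1.8]},
  {"offset": [-3.8,-1.24,0],"dr": [0,0,2.4]},
  {"offset": [-4.75,-1.55,0],"dr": [0,0,3.0]},
])

```text
time_s: 1.1
position: [0.4945, 0.2236, 0.26]
eef_rot: [-1.405, -2.809, -0.0]
contact_force: [1.5, 0.7, -0.6]
grip_width: 0.0855
grasp_force: 0.0
```

Call:
drive_tool([
  {"offset": [-0.95,-0.21,0],"dr": [0,0,0.63]},
  {"offset": [-1.9,-0.42,0],"dr": [0,0,1.26]},
  {"offset": [-2.85,-0.63,0],"dr": [0,0,1.9]},
  {"offset": [-3.8,-0.84,0],"dr": [0,0,2.53]},
  {"offset": [-4.72,-1.05,0],"dr": [0,0,3.17]},
])

```text
time_s: 1.6
position: [0.5943, 0.0034, 0.26]
eef_rot: [-1.851, -2.539, -0.0]
contact_force: [0.8, 0.5, -0.3]
grip_width: 0.0855
grasp_force: 0.0
```

```bash
python3 -c "
from h import *
go([((.664,-.213,.26),0)])"
```

```text
t 1.6 p [0.5943 0.0034 0.26  ] yaw 17.82 F [ 0.8  0.5 -0.3] w 0.0855 g 0.0 j7 0.34
offset [-4.547, 0.004, -0.001] dr [-0.0, -0.001, 2.97]
```

Call:
drive_tool([
  {"offset": [-0.95,0,0],"dr": [0,0,0.6]},
  {"offset": [-1.9,0,0],"dr": [0,0,1.2]},
  {"offset": [-2.85,0,0],"dr": [0,0,1.8]},
  {"offset": [-3.8,0,0],"dr": [0,0,2.4]},
  {"offset": [-4.55,0,0],"dr": [0,0,2.97]},
])

```text
time_s: 2.1
position: [0.664, -0.214, 0.2594]
eef_rot: [-2.223, -2.22, 0.002]
contact_force: [0.6, 0.2, -0.8]
grip_width: 0.0855
grasp_force: 0.0
```

```bash
cat >> h.py <<'E'
def wrist(name):
    from bench import robot
    c=robot.get_calibration("wrist"); im,d=robot.capture("wrist")
    cv2.imwrite(f"pics/{name}.png",im[:,:,::-1]); return im,d,cloud(c["camera_matrix"],c["world_from_camera"],d)
E
python3 - <<'E'
from h import *
im,d,w=wrist("w1"); x,y,z=np.moveaxis(w,-1,0)
m=(np.abs(x-.664)<.06)&(np.abs(y+.213)<.06)
q=w[m]; c=q[(q[:,2]>.1)&(q[:,2]<.125)]; print('cap',len(c),rect(c),np.median(c[:,2]))
print('enclosing',cv2.minEnclosingCircle((c[:,:2]*1000).astype(np.float32)))
b=q[(q[:,2]>.062)&(q[:,2]<.076)]; print('shoulder',len(b),rect(b))
go([((.664,-.213,.09),0)])
E
```

```text
cap 2601 (array([ 664.8, -211.8]), array([55.5, 55.5]), 48.2) 0.10939371559265326
enclosing ((664.6693115234375, -212.39793395996094), 28.425220489501953)
shoulder 755 (array([ 664.8, -212.6]), array([62. , 62.2]), 54.3)
t 2.15 p [ 0.6632 -0.2202  0.2587] yaw -0.62 F [-3.7 -3.2 -1.3] w 0.0851 g 0.0 j7 0.44
offset [0.158, 0.021, 3.373] dr [-0.021, 0.039, -0.103]
```

View pics/w1.png

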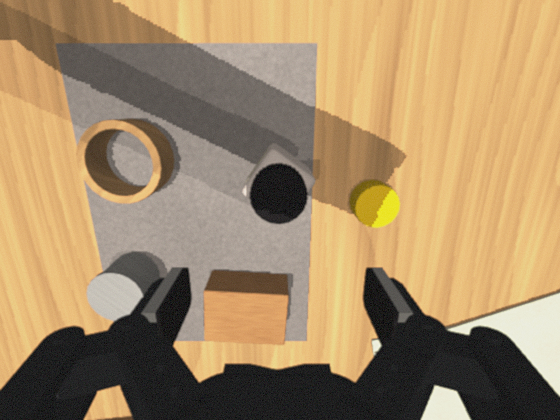

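Wrist view: the black cap is at (278,192) with white shoulder corners at about (250,185), and the fingers clear everything else. The cap centre agrees with the top view. I'm lowering now.

Call:
drive_tool([
  {"offset": [0,0,0.4],"dr": [0,0,0]},
  {"offset": [0,0,0.8],"dr": [0,0,0]},
  {"offset": [0,0,1.2],"dr": [0,0,0]},
  {"offset": [0,0,1.5],"dr": [0,0,0]},
  {"offset": [0,0,1.5],"dr": [0,0,0]},
])

```text
time_s: 2.65
position: [0.663, -0.2103, 0.1824]
eef_rot: [-2.216, -2.222, 0.003]
contact_force: [0.5, 0.0, -0.3]
grip_width: 0.0853
grasp_force: 0.0
```

```bash
python3 -c "
from h import *
go([((.6648,-.2123,.09),0)])"
```

```text
t 2.65 p [ 0.663  -0.2103  0.1824] yaw 0.16 F [ 0.5  0.  -0.3] w 0.0853 g 0.0 j7 0.46
offset [-0.041, 0.043, 1.848] dr [-0.037, -0.011, 0.027]
```

Call:
drive_tool([
  {"offset": [-0.03,0.03,0.5],"dr": [0,0,0]},
  {"offset": [-0.03,0.03,1.0],"dr": [0,0,0]},
  {"offset": [-0.03,0.03,1.4],"dr": [0,0,0]},
  {"offset": [-0.03,0.03,1.7],"dr": [0,0,0]},
  {"offset": [-0.03,0.03,1.85],"dr": [0,0,0]},
])

```text
time_s: 3.15
position: [0.6654, -0.2124, 0.0918]
eef_rot: [-2.218, -2.224, 0.0]
contact_force: [0.5, -0.6, 0.1]
grip_width: 0.0855
grasp_force: 0.0
```

Call:
drive_tool([
  {"offset": [0,0,0],"dr": [0,0,0]},
  {"offset": [0,0,0],"dr": [0,0,0]},
  {"offset": [0,0,0],"dr": [0,0,0]},
  {"offset": [0,0,0],"dr": [0,0,0]},
  {"offset": [0,0,0],"dr": [0,0,0]},
])

```text
time_s: 3.65
position: [0.6658, -0.2126, 0.0931]
eef_rot: [2.218, 2.224, 0.001]
contact_force: [-1.5, -0.6, -0.2]
grip_width: 0.0854
grasp_force: 0.0
```

```bash
python3 -c "
from h import *
go([((.6648,-.2123,.09),0)])"
```

```text
t 3.65 p [ 0.6658 -0.2126  0.0931] yaw 0.15 F [-1.5 -0.6 -0.2] w 0.0854 g 0.0 j7 0.49
offset [0.006, -0.019, 0.062] dr [0.007, 0.0, 0.024]
```

Call:
drive_tool([
  {"offset": [0,-0.02,0.06],"dr": [0,0,0]},
  {"offset": [0,-0.02,0.06],"dr": [0,0,0]},
  {"offset": [0,-0.02,0.06],"dr": [0,0,0]},
  {"offset": [0,-0.02,0.06],"dr": [0,0,0]},
  {"offset": [0,-0.02,0.06],"dr": [0,0,0]},
], claw=1)

```text
time_s: 4.15
position: [0.6646, -0.2124, 0.0895]
eef_rot: [-2.218, -2.224, -0.0]
contact_force: [-0.3, 0.1, -0.7]
grip_width: 0.0551
grasp_force: 63.4
```

Call:
drive_tool([
  {"offset": [0,0,0],"dr": [0,0,0]},
  {"offset": [0,0,0],"dr": [0,0,0]},
  {"offset": [0,0,0],"dr": [0,0,0]},
  {"offset": [0,0,0],"dr": [0,0,0]},
  {"offset": [0,0,0],"dr": [0,0,0]},
])

```text
time_s: 4.65
position: [0.6646, -0.2125, 0.0896]
eef_rot: [-2.219, -2.224, -0.0]
contact_force: [0.9, 0.5, -0.1]
grip_width: 0.0547
grasp_force: 63.5
```

```bash
python3 -c "
from h import *
go([((.6648,-.2123,.26),0)])"
```

```text
t 4.65 p [ 0.6646 -0.2125  0.0896] yaw 0.15 F [ 0.9  0.5 -0.1] w 0.0547 g 63.5 j7 0.49
offset [0.005, 0.005, -3.409] dr [0.001, -0.001, 0.025]
```

Call:
drive_tool([
  {"offset": [0,0,-0.3],"dr": [0,0,0]},
  {"offset": [0,0,-0.9],"dr": [0,0,0]},
  {"offset": [0,0,-1.7],"dr": [0,0,0]},
  {"offset": [0,0,-2.5],"dr": [0,0,0]},
  {"offset": [0,0,-3.2],"dr": [0,0,0]},
])

```text
time_s: 5.15
position: [0.6642, -0.2129, 0.2526]
eef_rot: [2.219, 2.223, 0.0]
contact_force: [-0.0, -1.0, -2.5]
grip_width: 0.0544
grasp_force: 64.3
```

```bash
python3 -c "
from h import *
go([((.65,-.05,.25),8.4),((.62,.11,.25),16.6),((.572,.272,.25),24.85)])"
```

```text
t 5.15 p [ 0.6642 -0.2129  0.2526] yaw 0.12 F [-0.  -1.  -2.5] w 0.0544 g 64.3 j7 0.45
offset [3.258, -0.277, 0.05] dr [0.008, 0.005, -1.381]
offset [3.253, -0.126, 0.0] dr [0.0, 0.0, -1.367]
offset [3.379, 0.006, 0.0] dr [0.0, 0.0, -1.375]
```

Call:
drive_tool([
  {"offset": [0.4,-0.03,0],"dr": [0,0,-0.15]},
  {"offset": [1.0,-0.08,0],"dr": [0,0,-0.4]},
  {"offset": [1.7,-0.14,0],"dr": [0,0,-0.7]},
  {"offset": [2.5,-0.21,0],"dr": [0,0,-1.05]},
  {"offset": [3.26,-0.28,0],"dr": [0,0,-1.38]},
])

```text
time_s: 5.65
position: [0.6495, -0.0483, 0.2502]
eef_rot: [-2.051, -2.379, 0.0]
contact_force: [0.9, -0.3, -3.7]
grip_width: 0.0547
grasp_force: 64.4
```

Call:
drive_tool([
  {"offset": [0.65,-0.03,0],"dr": [0,0,-0.27]},
  {"offset": [1.3,-0.05,0],"dr": [0,0,-0.54]},
  {"offset": [1.95,-0.08,0],"dr": [0,0,-0.81]},
  {"offset": [2.6,-0.1,0],"dr": [0,0,-1.08]},
  {"offset": [3.25,-0.13,0],"dr": [0,0,-1.37]},
])

```text
time_s: 6.15
position: [0.6193, 0.111, 0.2503]
eef_rot: [1.876, 2.52, -0.0]
contact_force: [0.1, 1.2, -4.1]
grip_width: 0.0546
grasp_force: 64.4
```

Call:
drive_tool([
  {"offset": [0.8,0,0],"dr": [0,0,-0.34]},
  {"offset": [1.6,0,0],"dr": [0,0,-0.68]},
  {"offset": [2.4,0,0],"dr": [0,0,-1.0]},
  {"offset": [3.0,0,0],"dr": [0,0,-1.25]},
  {"offset": [3.38,0,0],"dr": [0,0,-1.37]},
])

```text
time_s: 6.65
position: [0.5702, 0.2747, 0.2501]
eef_rot: [-1.686, -2.65, -0.0]
contact_force: [0.2, -0.7, -3.6]
grip_width: 0.0546
grasp_force: 64.4
```

Call:
drive_tool([
  {"offset": [0,0,0],"dr": [0,0,0]},
  {"offset": [0,0,0],"dr": [0,0,0]},
  {"offset": [0,0,0],"dr": [0,0,0]},
  {"offset": [0,0,0],"dr": [0,0,0]},
  {"offset": [0,0,0],"dr": [0,0,0]},
])

```text
time_s: 7.15
position: [0.5719, 0.2711, 0.2497]
eef_rot: [1.693, 2.646, -0.0]
contact_force: [-0.1, -0.4, -4.0]
grip_width: 0.0542
grasp_force: 64.4
```

```bash
python3 - <<'E'
from h import *
from bench import robot
go([((.572,.272,.25),24.85)])
im,d,w=wrist("w2"); z=w[...,2]; x,y=w[...,0],w[...,1]
reg=(np.hypot(x-.572,y-.272)<.085)
holder(w,im,reg,np.radians(-11.3))
c=robot.get_calibration("top");im,d=robot.capture("top");w=cloud(c["camera_matrix"],c["world_from_camera"],d); cv2.imwrite("pics/t2.png",im[:,:,::-1])
c=robot.get_calibration("scene");im,d=robot.capture("scene");cv2.imwrite("pics/s2.png",im[:,:,::-1]);np.savez("s2.npz",w=cloud(c["camera_matrix"],c["world_from_camera"],d))
E
```

```text
t 7.15 p [0.5719 0.2711 0.2497] yaw 24.77 F [-0.1 -0.4 -4. ] w 0.0542 g 64.4 j7 0.02
offset [0.016, 0.01, -0.007] dr [0.001, 0.002, -0.013]
top 4312 (array([572. , 273.2]), array([120.2, 100.1]), 78.8)
ext [ 98.39819047 117.61675325] centre [0.57169765 0.27412254] floor ext [64.981576   62.78932901] floor c [0.57252739 0.27224864] yaw -11.300000000000002
hole edges +x,-x,+y,-y [34.3 33.7 33.7 35.4]
```

View pics/w2.png

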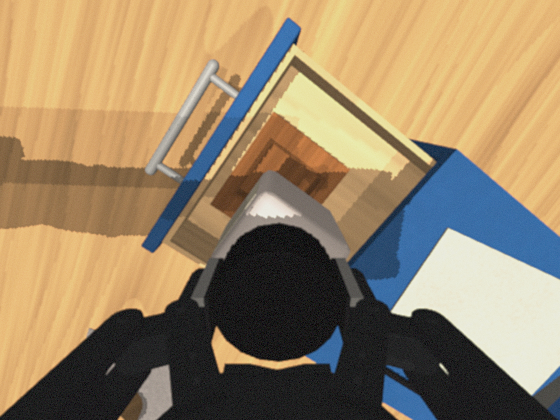

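Wrist view: the jar hangs under the cap (277,290), with its shoulder corner at (265,180) over the drawer. I measure the held jar's yaw and centre before going down.

```bash
python3 - <<'E'
from h import *
im,d,w=wrist("w3"); z=w[...,2]; m=(np.hypot(w[...,0]-.572,w[...,1]-.272)<.055)
for r in ((.253,.30),(.223,.24)):
    q=w[m&(z>r[0])&(z<r[1])]; print(r,len(q),rect(q),np.median(q[:,2]) if len(q) else 0)
s=np.load("s2.npz")["w"]; m=(np.hypot(s[...,0]-.572,s[...,1]-.272)<.055)
for r in ((.26,.30),(.165,.225)):
    q=s[m&(s[...,2]>r[0])&(s[...,2]<r[1])]; print('scene',r,len(q),rect(q),np.median(q[:,2]))
# body faces yaw from scene: plane normals via PCA of the dominant face points
q=s[m&(s[...,2]>.17)&(s[...,2]<.22)][:,:2]
best=min(np.arange(-45,45,.5),key=lambda a:np.sum(np.minimum(*[np.abs(v-np.percentile(v,98)) for v in [q@[np.cos(np.radians(a)),np.sin(np.radians(a))]]]+[np.abs(v-k) for v in [q@[-np.sin(np.radians(a)),np.cos(np.radians(a))]] for k in [np.percentile(v,2)]])))
print('body yaw',best)
go([((.572,.2728,.25),24.85)])
E
```

```text
(0.253, 0.3) 24229 (array([571.5, 272.9]), array([109.2,  56.2]), 42.0) 0.2702354515133524
(0.223, 0.24) 2914 (array([563.4, 291.5]), array([77.3, 39. ]), 26.1) 0.2284287943056424
scene (0.26, 0.3) 522 (array([571.9, 267.8]), array([102.4,  57. ]), 41.9) 0.27218194545767443
scene (0.165, 0.225) 625 (array([587.3, 255.5]), array([82.6, 44.9]), 36.1) 0.1971002134175991
body yaw -12.0
t 7.35 p [0.5715 0.2719 0.2496] yaw 24.85 F [-0.6  0.6 -3.3] w 0.0544 g 64.4 j7 0.02
offset [0.012, 0.016, -0.008] dr [0.0, -0.0, -0.0]
```

Call:
drive_tool([
  {"offset": [0.01,0.01,0.3],"dr": [0,0,0]},
  {"offset": [0.01,0.01,0.7],"dr": [0,0,0]},
  {"offset": [0.01,0.01,1.1],"dr": [0,0,0]},
  {"offset": [0.01,0.01,1.5],"dr": [0,0,0]},
  {"offset": [0.01,0.01,1.7],"dr": [0,0,0]},
])

```text
time_s: 7.85
position: [0.5705, 0.2724, 0.1616]
eef_rot: [-1.69, -2.646, 0.005]
contact_force: [-0.4, -0.2, -3.4]
grip_width: 0.0548
grasp_force: 64.4
```

Call:
drive_tool([
  {"offset": [0,0,0.06],"dr": [0,0,0]},
  {"offset": [0,0,0.12],"dr": [0,0,0]},
  {"offset": [0,0,0.18],"dr": [0,0,0]},
  {"offset": [0,0,0.24],"dr": [0,0,0]},
  {"offset": [0,0,0.3],"dr": [0,0,0]},
])

```text
time_s: 8.35
position: [0.5719, 0.2729, 0.1499]
eef_rot: [1.691, 2.647, 0.001]
contact_force: [-0.8, 0.0, -3.4]
grip_width: 0.0543
grasp_force: 64.4
```

```bash
python3 -c "
from h import *
go([((.572,.2728,.1216),24.85)])"
```

```text
t 8.35 p [0.5719 0.2729 0.1499] yaw 24.87 F [-0.8  0.  -3.4] w 0.0543 g 64.4 j7 0.05
offset [-0.003, 0.0, 0.565] dr [0.008, -0.002, 0.003]
```

Call:
drive_tool([
  {"offset": [0,0,0.05],"dr": [0,0,0]},
  {"offset": [0,0,0.1],"dr": [0,0,0]},
  {"offset": [0,0,0.15],"dr": [0,0,0]},
  {"offset": [0,0,0.2],"dr": [0,0,0]},
  {"offset": [0,0,0.25],"dr": [0,0,0]},
])

```text
time_s: 8.85
position: [0.5717, 0.2728, 0.1369]
eef_rot: [-1.691, -2.648, -0.0]
contact_force: [-0.0, 0.5, -3.5]
grip_width: 0.0546
grasp_force: 64.4
```

Call:
drive_tool([
  {"offset": [0,0,0.04],"dr": [0,0,0]},
  {"offset": [0,0,0.08],"dr": [0,0,0]},
  {"offset": [0,0,0.12],"dr": [0,0,0]},
  {"offset": [0,0,0.16],"dr": [0,0,0]},
  {"offset": [0,0,0.2],"dr": [0,0,0]},
])

```text
time_s: 9.35
position: [0.5717, 0.2728, 0.1269]
eef_rot: [-1.691, -2.648, -0.0]
contact_force: [-0.5, 0.6, -3.8]
grip_width: 0.0544
grasp_force: 64.4
```

Call:
drive_tool([
  {"offset": [0,0,0.02],"dr": [0,0,0]},
  {"offset": [0,0,0.04],"dr": [0,0,0]},
  {"offset": [0,0,0.06],"dr": [0,0,0]},
  {"offset": [0,0,0.07],"dr": [0,0,0]},
  {"offset": [0,0,0.08],"dr": [0,0,0]},
])

```text
time_s: 9.85
position: [0.5717, 0.2728, 0.1231]
eef_rot: [-1.691, -2.648, -0.0]
contact_force: [0.6, 0.1, -2.7]
grip_width: 0.0544
grasp_force: 64.4
```

Call:
drive_tool([
  {"offset": [0,0,0.01],"dr": [0,0,0]},
  {"offset": [0,0,0.02],"dr": [0,0,0]},
  {"offset": [0,0,0.03],"dr": [0,0,0]},
  {"offset": [0,0,0.03],"dr": [0,0,0]},
  {"offset": [0,0,0.03],"dr": [0,0,0]},
])

```text
time_s: 10.35
position: [0.5717, 0.2728, 0.1216]
eef_rot: [-1.691, -2.648, -0.0]
contact_force: [0.2, 0.4, -3.9]
grip_width: 0.0545
grasp_force: 64.5
```

Call:
drive_tool([
  {"offset": [0,0,0.01],"dr": [0,0,0]},
  {"offset": [0,0,0.02],"dr": [0,0,0]},
  {"offset": [0,0,0.03],"dr": [0,0,0]},
  {"offset": [0,0,0.03],"dr": [0,0,0]},
  {"offset": [0,0,0.03],"dr": [0,0,0]},
])

```text
time_s: 10.85
position: [0.5723, 0.273, 0.1212]
eef_rot: [1.691, 2.647, 0.002]
contact_force: [-1.3, -0.4, 6.7]
grip_width: 0.0547
grasp_force: 65.2
```

The jar is seated: contact at z = 0.1212, as expected, with about 10 N of support. Now I unscrew it slowly (counterclockwise is −z in the tool frame).

Call:
drive_tool([
  {"offset": [0,0,0],"dr": [0,0,-0.4]},
  {"offset": [0,0,0],"dr": [0,0,-1.0]},
  {"offset": [0,0,0],"dr": [0,0,-1.7]},
  {"offset": [0,0,0],"dr": [0,0,-2.4]},
  {"offset": [0,0,0],"dr": [0,0,-3.0]},
])

```text
time_s: 11.35
position: [0.5722, 0.2733, 0.1212]
eef_rot: [1.252, 2.881, 0.003]
contact_force: [-1.6, 0.5, 6.1]
grip_width: 0.0541
grasp_force: 65.1
```

Call:
drive_tool([
  {"offset": [0,0,0],"dr": [0,0,-0.6]},
  {"offset": [0,0,0],"dr": [0,0,-1.2]},
  {"offset": [0,0,0],"dr": [0,0,-1.8]},
  {"offset": [0,0,0],"dr": [0,0,-2.4]},
  {"offset": [0,0,0],"dr": [0,0,-3.0]},
])

```text
time_s: 11.85
position: [0.5724, 0.2732, 0.1212]
eef_rot: [0.786, 3.04, 0.003]
contact_force: [-0.3, 1.0, 6.1]
grip_width: 0.0551
grasp_force: 65.1
```

```bash
python3 -c "
from h import *
from bench import robot
go([((.572,.2728,.1212),24.85+77)]); print(robot.observe()['torque'])"
```

```text
t 11.85 p [0.5724 0.2732 0.1212] yaw 60.99 F [-0.3  1.   6.1] w 0.0551 g 65.1 j7 0.64
offset [0.002, -0.01, 0.0] dr [0.015, 0.014, -6.809]
[-0.19184681  0.22478529 -0.22978457]
```

Call:
drive_tool([
  {"offset": [0,0,0],"dr": [0,0,-0.6]},
  {"offset": [0,0,0],"dr": [0,0,-1.2]},
  {"offset": [0,0,0],"dr": [0,0,-1.8]},
  {"offset": [0,0,0],"dr": [0,0,-2.4]},
  {"offset": [0,0,0],"dr": [0,0,-3.0]},
])

```text
time_s: 12.35
position: [0.5728, 0.2733, 0.1222]
eef_rot: [0.301, 3.125, 0.003]
contact_force: [-3.3, -1.4, 16.7]
grip_width: 0.0548
grasp_force: 66.2
```

Call:
drive_tool([
  {"offset": [0,0,0],"dr": [0,0,-0.6]},
  {"offset": [0,0,0],"dr": [0,0,-1.2]},
  {"offset": [0,0,0],"dr": [0,0,-1.8]},
  {"offset": [0,0,0],"dr": [0,0,-2.4]},
  {"offset": [0,0,0],"dr": [0,0,-3.0]},
])

```text
time_s: 12.85
position: [0.573, 0.2739, 0.123]
eef_rot: [-0.192, 3.132, 0.004]
contact_force: [-2.4, -0.4, 15.8]
grip_width: 0.0545
grasp_force: 66.1
```

```bash
python3 -c "
from h import *
from bench import robot
go([((.572,.2728,.1212),24.85+77)]); print(robot.observe()['torque'])"
```

```text
t 12.85 p [0.573  0.2739 0.123 ] yaw 97.02 F [-2.4 -0.4 15.8] w 0.0545 g 66.1 j7 1.23
offset [0.022, -0.02, 0.035] dr [0.022, 0.039, -0.805]
[-0.12912872  0.69484405 -0.08783593]
```

The thread let go: Fz jumped to the 16 N seal push at about 50°, and the turn is now 72°. I lift straight up, slowly at first.

Call:
drive_tool([
  {"offset": [0,0,-0.04],"dr": [0,0,0]},
  {"offset": [0,0,-0.08],"dr": [0,0,0]},
  {"offset": [0,0,-0.12],"dr": [0,0,0]},
  {"offset": [0,0,-0.16],"dr": [0,0,0]},
  {"offset": [0,0,-0.2],"dr": [0,0,0]},
])

```text
time_s: 13.35
position: [0.5716, 0.2727, 0.13]
eef_rot: [0.188, -3.136, 0.0]
contact_force: [0.0, 0.1, -1.1]
grip_width: 0.0547
grasp_force: 64.6
```

```bash
python3 -c "
from h import *
from bench import robot
go([((.5725,.2733,.168),97)]); print(robot.observe()['torque'])"
```

```text
t 13.35 p [0.5716 0.2727 0.13  ] yaw 96.85 F [ 0.   0.1 -1.1] w 0.0547 g 64.6 j7 1.23
offset [-0.018, 0.01, -0.759] dr [-0.001, -0.003, -0.024]
[-0.04016713  0.01038724  0.03857595]
```

Cap weight only, so the jar stayed put. I continue straight up.

Call:
drive_tool([
  {"offset": [0,0,-0.1],"dr": [0,0,0]},
  {"offset": [0,0,-0.25],"dr": [0,0,0]},
  {"offset": [0,0,-0.45],"dr": [0,0,0]},
  {"offset": [0,0,-0.65],"dr": [0,0,0]},
  {"offset": [0,0,-0.76],"dr": [0,0,0]},
])

```text
time_s: 13.85
position: [0.5722, 0.273, 0.1698]
eef_rot: [-0.188, 3.134, 0.001]
contact_force: [0.5, 0.1, -0.7]
grip_width: 0.0549
grasp_force: 64.6
```

Call:
drive_tool([
  {"offset": [0,0,0],"dr": [0,0,0]},
  {"offset": [0,0,0],"dr": [0,0,0]},
  {"offset": [0,0,0],"dr": [0,0,0]},
  {"offset": [0,0,0],"dr": [0,0,0]},
  {"offset": [0,0,0],"dr": [0,0,0]},
])

```text
time_s: 14.35
position: [0.5715, 0.2728, 0.1677]
eef_rot: [0.188, -3.135, 0.0]
contact_force: [-0.3, -0.5, -0.7]
grip_width: 0.0545
grasp_force: 64.6
```

```bash
python3 - <<'E'
from h import *
from bench import robot
go([((.5725,.2733,.168),97)])
c=robot.get_calibration("scene");im,d=robot.capture("scene");w=cloud(c["camera_matrix"],c["world_from_camera"],d)
m=np.hypot(w[...,0]-.572,w[...,1]-.272)<.045; z=w[...,2]
print('heights',np.histogram(z[m],bins=np.arange(.06,.2,.01))[0])
q=w[m&(z>.07)&(z<.107)]; print('jar shoulder',np.percentile(q[:,2],[50,90,97]),rect(q))
print(np.argwhere(m).min(0),np.argwhere(m).max(0))
cv2.imwrite("pics/s4.png",cv2.resize(im[60:270,300:540,::-1],None,fx=2.5,fy=2.5))
E
```

```text
t 14.35 p [0.5715 0.2728 0.1677] yaw 96.87 F [-0.3 -0.5 -0.7] w 0.0545 g 64.6 j7 1.22
offset [-0.02, 0.008, -0.005] dr [-0.001, -0.005, -0.021]
heights [127  84  90 115 163  45  65  81   0  13  70  89 166 111]
jar shoulder [0.09466567 0.10404351 0.10544656] (array([575.1, 271.6]), array([62.6, 66.2]), 84.6)
[  0 366] [184 429]
```

View pics/s4.png

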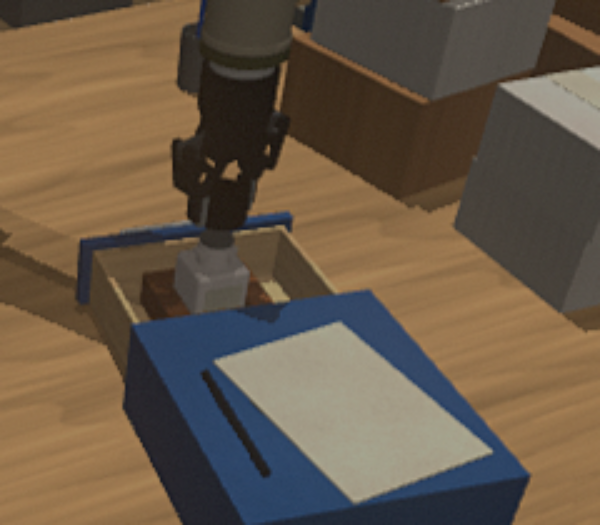

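The jar sits in the holder at (212,275) in the crop, with its shoulder near 0.103 m as expected. The cap is held level above the neck (215,215), and there is a clear gap between about 0.14 and 0.15 m. I'm handing the job in.

```bash
python3 -c "
from bench import robot
print(robot.finish_job())"
```

```text
the job is handed in; nothing more can be done
None
```

The job is handed in at 14.4 s: the jar stands fully down in the socket and the cap, unscrewed about 72°, is held level roughly 25 mm above the mouth; the drawer is still open, and no verdict came back.

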